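Undo the two-stage lock of a sample case

ROBOT

A 6-joint arm with a two-finger parallel gripper is mounted at the origin on the work surface; the furniture and walls round the work are solid. World frame = base frame: x ahead of the robot, y to its left, z up, the work surface at z = 0. Lengths are in m, angles in rad, forces in N, time in s.
With the tool pointing down it reaches from about 0.3 to 1 m from the base axis. Payload 5.1 kg.
Tool frame: the origin (TCP) lies at the centre of the arm's flange, where the gripper is bolted on; the fingertips stand 190 mm ahead of it and the grasp point (between the pads) lies 171 mm ahead of it; z points along the fingers, y is the line along which they close (so a half turn about z gives the same grasp; the last joint's range is limited). The gripper opens to 95 mm and grips with 3 to 60 N. Pads are 20 mm wide; open, the fingers measure 119 mm over their backs; the gripper's body (75 mm by 180 mm) begins 59 mm behind the grasp point.
Start: joints at [-1.336, 0.124, 1.65, -0, 1.367, -0.083], TCP at [0.203, -0.617, 0.405] pointing down, gripper open.
Joint ranges: [-2.61, 2.61], [-1.02, 2.33], [0.03, 2.71], [-1.35, 4.49], [0.32, 2.68], [-2.91, 2.91]. Speed limits (rad/s): [2.57, 2.57, 3.14, 3.14, 3.14, 3.14].

INTERFACE

Orientations are given as a unit quaternion [w, x, y, z].
In Python, from station import status, cams, hand_in, spotter gives the robot as it stands.
- The arm moves only by the tool play_rows, never from a script. Its argument "steps" is a list of rows, each a list of 5 numbers: the shift along the tool's x, y, z in mm, then the turn about the tool's z in degrees, then the opening, from 0 (shut) to 1 (fully open). A call has 1 to 8 rows; each row shifts and turns the commanded pose from where the row before left it, along the tool's axes as they then stand; what a row does not reach is not made up. A row lasts 1/10 s, in which the tool goes at most 50 mm and 8.59 degrees, less where a joint would pass 70% of its speed; a pose out of reach is approached as far as the arm can. A call with a gripper value outside its range is refused whole. The fingers move at their own pace and stop on an object; "squeeze" is the grip in N (left out, the last holds). Time passes only in rows, so rows that do not move let the fingers close. It gives the time, the measured TCP pose, the force, the opening and the grip force at its end, in the units of the state.
- status.state(): the state, without advancing time (a new reading comes with each control period).
- cams.snapshot(name): name is "side" or "top"; returns the picture (384x512x3 uint8, red, green, blue); there is no depth.
- cams.camera_params(name): a dict with "mtx" (3x3 intrinsics, pixels), "extrinsics" (4x4, takes a point from camera to world coordinates). Camera axes: x right, y down, z forward; pixel columns grow to the right and rows downward; lengths in m; the calibration is good to about 2 mm. A picture is of the moment at which its call begins. camera_params takes no time and is no camera call.
- hand_in(): hands the job in; it is judged then, once.
Trained networks look in the newest picture that a camera, given by its name, has taken for a name from the list of things; names that differ only in an ending like _2 or _b are one class to them, and where a whole thing is asked for, a point or a joint stands for the part that bears it (a point fixed in the world has none). Each returns a list of dicts, best first, with "score" (0 to 1); they miss things now and then, are a little off and sometimes report something else, mostly with a low value. They report only what shows in the picture. A call takes as long as a camera call. They do not tell look-alikes from the thing itself.
- spotter.boxes_of(camera, target): "position" ([column, row] as shares, 0 to 1, of the picture: columns of its width, rows of its height, amid what is visible of it).
- spotter.tip_of(camera, target): "position" ([column, row] as shares, 0 to 1, of the picture: columns of its width, rows of its height: a listed point, or the origin of a listed thing).
The state is a dict: "t": time; "qpos": joint angles; "joint_vel": joint speeds; "effort": joint torques, N m; "tool_pos": TCP position; "tcp_rot": TCP orientation; "ft_force": force on the tool from outside, world axes, zero at the start; "torque": the same for the moment, N m; "grip_width": finger opening in m; "grip_force": force on a finger pad.
Only numpy, scipy, OpenCV 4.12 (cv2) and the standard library are available. Lean on these libraries where they do the work, as an engineer would, in place of code of your own. Each camera call takes 0.05 s, during which the arm holds its last target. There are 200 camera calls.

TASK

Unlock the sample case under the clear shelf: first swing the red catch all the way down out of the way, then slide the black-knobbed bolt fully open to the left (as seen from the front of the case) so that the lid springs ajar. Leave both open, and do not disturb the bottles on the shelf or the things on the table.

Things in the scene. Friction and masses are not known exactly. Their poses are not given: they have to be found in the camera images.
- case: pale wooden sample case, fixed, 140 deep (x) x 250 wide (y) mm. Origin on the table at the middle of its width; x points to its back, y to its left seen from the front, z up; front at x = -100, back at x = +40 mm. A dark latch deck slopes up to the back at 40 degrees from the front edge (x = -100, z = 45) for 84 mm along the slope and carries bolt and red catch; above it is the brown lid
- shelf_edge (a point): middle of the lower front edge of the case's clear plastic shelf with aluminium lip (case frame x = -63, z = 230 mm; 250 mm wide, running back from there). It overhangs the bolt, so a hand coming straight down is blocked: come in tilted by about the slope of the deck, from the front
- deck (a point): point on the surface of the sloping deck, under the line of the bolt, in the middle of the case's width (case frame x = -52, y = 0, z = 85 mm)
- bolt_knob (a point): middle of the bolt's black knob: a round post 12 mm across, square to the deck (leaning 40 degrees to the front), from 14 to 44 mm above it; this point is 29 mm above the deck. It moves with the bolt along the case's y. The steel bar is 12 mm wide, top 14 mm above the deck; guides over it, 18 mm high, 8 mm long, 27 mm wide, stand 18 mm right and 42 mm left of the shut knob
- bolt (a joint): slide of the bolt, m: 0 shut, 0.028 fully open, moving to the case's left (+y); it needs about 1 to 3 N and stays where it is left. While the catch is up the bolt stops at about 0.006 to 0.008. Its nose frees the lid after 20 mm
- catch_pivot (a point): point on the pivot axis of the red catch, 29 mm above the deck; the pivot lies 80 mm left of the case's middle. The axis is square to the deck
- catch_knob (a point): middle of the catch's red knob: a round post 12 mm across, square to the deck (leaning 40 degrees to the front), from 14 to 44 mm above it; this point is 29 mm above the deck and 34 mm from the pivot axis. The catch arm is 45 mm long from the pivot and 12 mm wide, top 14 mm above the deck
- catch (a joint): angle of the catch, rad: 0 blocking (arm pointing right and 21 degrees up the slope, its end before the left end of the bolt), 1.5 fully down (arm pointing down the slope and a little right). The knob moves down the slope, later also to the left. It needs 1 to 2 N at the knob and stays where it is left; the bolt is free above about 0.4
- lid (a joint): opening angle of the spring lid, rad: 0 shut; springs by itself to about 0.2 when the bolt is open. The lid is 60 mm long up the slope and 222 mm wide, upper face 6 mm above the plane of the deck, lower edge 88 mm up the slope; its brass tongue reaches under the nose of the bolt
- bottle_a: loose amber dropper bottle, 39 mm across, 102 mm high, standing on the left of the clear shelf (top 238 mm above the table); origin at the centre of its underside
- bottle_b: the same kind of bottle, on the right of the clear shelf
- crimp_tin: loose flat round green tin, 59 mm across, 26 mm high, on the table by one front corner of the case; origin at the centre of its underside
- label_roll: loose white roll of labels lying flat, 64 mm across, 26 mm high, on the table by the other front corner of the case; origin at the centre of its underside
Not all that is in view belongs to the job. What is shaped like the bottle_b but pink or yellow is not meant.

How it is judged:
On the way, in this order (a step that is already met when the one before it is completed fails the run):
1. the red catch is swung down out of the way while the bolt is still shut (value of joint catch above 1.1 rad and value of joint bolt below 0.012 m), for 0.1 s.
2. the bolt is slid open (value of joint bolt above 0.022 m), for 0.2 s.
At the end, for the whole second after the job is handed in: the catch stands at more than 1.1 rad of its 1.5, the bolt at more than 22 mm of its 28, the lid has sprung more than 0.12 rad ajar and is at rest; the two bottles, the tin and the label roll stand upright within 20 mm of where they were (value of joint catch above 1.1 rad and value of joint bolt above 0.022 m and value of joint lid above 0.12 rad and velocity of joint lid below 0.1 rad/s and distance of each of bottle_a, bottle_b, crimp_tin, label_roll from where it was at the start of the episode below 0.02 m and angle between each of bottle_a, bottle_b, crimp_tin, label_roll's own z axis and vertical below 0.2 rad); the robot touches nothing.
It fails at once if the left amber dropper bottle is displaced by more than 20 mm or tipped (distance of bottle_a from where it was at the start of the episode above 0.02 m or angle between bottle_a's own z axis and vertical above 0.3 rad).
It fails at once if the right amber dropper bottle is displaced by more than 20 mm or tipped (distance of bottle_b from where it was at the start of the episode above 0.02 m or angle between bottle_b's own z axis and vertical above 0.3 rad).
It fails at once if the crimp tin is displaced by more than 20 mm or tipped (distance of crimp_tin from where it was at the start of the episode above 0.02 m or angle between crimp_tin's own z axis and vertical above 0.3 rad).
It fails at once if the label roll is displaced by more than 20 mm or tipped (distance of label_roll from where it was at the start of the episode above 0.02 m or angle between label_roll's own z axis and vertical above 0.3 rad).
It also fails if it takes over 38 s, if anything falls off the work surface, if the arm or the gripper's body presses on something with over 40 N, if the wrist force passes 120 N, or if a joint passes its speed limit or range.

## Working session

There is one attempt and no reset: what is moved stays moved. The work goes in short steps, Python scripts to look and compute and a tool call to move; the robot and the scene stay as the last step left them, time stands still between calls to the robot, and variables do not carry over. Pictures are saved under pics/ and viewed, at most 10 in all, crops included, and the job is handed in when it is done.

Besides the shell and the picture viewer there is one more tool, called after "Request:" as name([rows], argument=value, ...), one row to a line, values as JSON. play_rows: Moves the arm, as the interface text tells. Its arguments: {"type":"object","properties":{"steps":{"type":"array","items":{"type":"array","items":{"type":"number"}}},"squeeze":{"type":"number"}},"required":["steps"]}

```bash
mkdir -p pics; ls; python3 - <<'E'
from station import status,cams,spotter
import cv2,numpy as np
s=status.state();print({k:np.round(v,3).tolist() for k,v in s.items()})
for c in("side","top"):
    im=cams.snapshot(c);cv2.imwrite(f"pics/{c}0.png",im[...,::-1])
    p=cams.camera_params(c);print(c,np.round(p["mtx"],1).tolist(),np.round(p["extrinsics"],3).tolist())
    for n in["case","shelf_edge","deck","bolt_knob","catch_pivot","catch_knob","bottle_a","bottle_b","crimp_tin","label_roll"]:
        print(n,[(round(d["score"],2),np.round(np.array(d["position"])*[512,384],1).tolist()) for d in spotter.tip_of(c,n)[:4]])
E
```

```text
pics
{'t': 0.0, 'qpos': [-1.336, 0.124, 1.652, -0.0, 1.367, -0.083], 'joint_vel': [0.002, -0.001, 0.001, 0.001, -0.0, 0.001], 'effort': [0.0, -41.761, -35.993, 0.078, 0.049, -0.0], 'tool_pos': [0.203, -0.617, 0.404], 'tcp_rot': [-0.001, 0.987, 0.158, -0.0], 'ft_force': [-0.323, -0.058, -0.244], 'torque': [0.018, 0.02, 0.028], 'grip_force': 0.0, 'grip_width': 0.095}
side [[413.0, 0.0, 252.2], [0.0, 413.0, 191.0], [0.0, 0.0, 1.0]] [[0.925, -0.132, 0.357, 0.228], [-0.38, -0.371, 0.848, -0.557], [0.021, -0.919, -0.393, 0.506], [0.0, 0.0, 0.0, 1.0]]
case [(0.82, [243.5, 257.7])]
shelf_edge [(0.65, [206.4, 209.2]), (0.58, [217.8, 165.2])]
deck [(0.55, [223.9, 229.2])]
bolt_knob [(0.75, [216.2, 219.8])]
catch_pivot [(0.3, [238.7, 148.1])]
catch_knob [(0.68, [206.3, 209.7])]
bottle_a [(0.89, [268.7, 315.6]), (0.74, [322.6, 269.3]), (0.72, [257.5, 167.6]), (0.6, [240.8, 148.1])]
bottle_b [(0.89, [268.7, 315.6]), (0.74, [322.6, 269.3]), (0.72, [257.5, 167.6]), (0.6, [240.8, 148.1])]
crimp_tin [(0.75, [205.8, 316.5])]
label_roll [(0.6, [167.2, 247.3]), (0.18, [208.5, 313.7])]
top [[445.0, 0.0, 253.9], [0.0, 445.0, 190.7], [0.0, 0.0, 1.0]] [[0.419, -0.742, 0.524, 0.066], [-0.908, -0.348, 0.233, -0.058], [0.01, -0.573, -0.82, 0.863], [0.0, 0.0, 0.0, 1.0]]
case []
shelf_edge []
deck []
bolt_knob []
catch_pivot []
catch_knob []
bottle_a []
bottle_b []
crimp_tin []
label_roll []
```

View pics/side0.png

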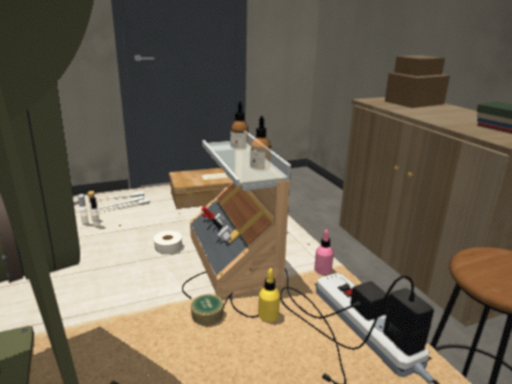

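View pics/top0.png

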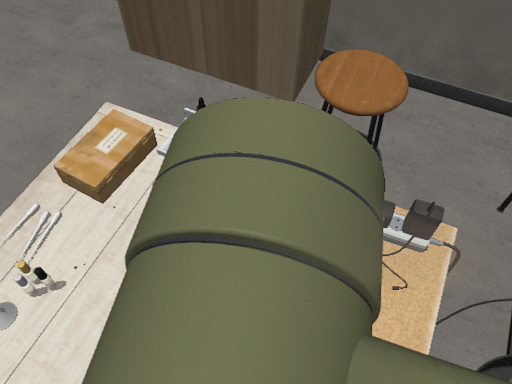

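```bash
python3 - <<'E'
import cv2
im=cv2.imread("pics/side0.png")[125:325,150:300]
cv2.imwrite("pics/crop0.png",cv2.resize(im,None,fx=3,fy=3,interpolation=cv2.INTER_CUBIC)) 
E
```

```text
(no output)
```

View pics/crop0.png

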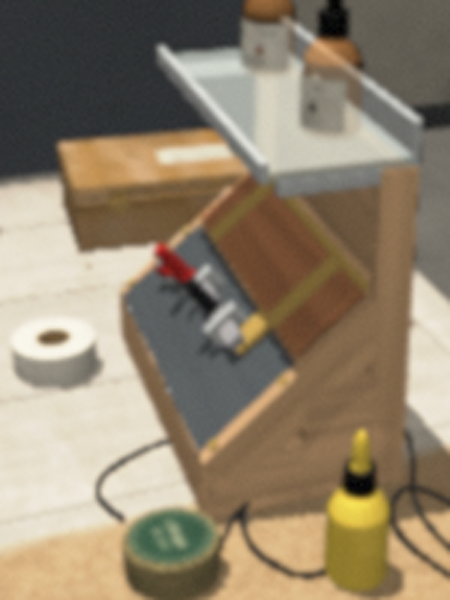

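```bash
cat > h.py <<'E'
import numpy as np
from scipy.optimize import least_squares
from station import status,cams,spotter
P={c:cams.camera_params(c) for c in("side","top")}
def proj(c,X):
    T=np.linalg.inv(P[c]["extrinsics"]);q=(np.atleast_2d(X)@T[:3,:3].T+T[:3,3])@P[c]["mtx"].T
    return q[:,:2]/q[:,2:]
def c2w(p,X):
    c,s=np.cos(p[2]),np.sin(p[2]);R=np.array([[c,-s,0],[s,c,0],[0,0,1]])
    return np.atleast_2d(X)@R.T+[p[0],p[1],0]
def ray(c,uv,z):
    E=P[c]["extrinsics"];d=E[:3,:3]@np.linalg.inv(P[c]["mtx"])@[*uv,1];return E[:3,3]+d*(z-E[2,3])/d[2]
E
python3 - <<'E'
from h import *
X=np.array([[-100,125,45],[-100,-125,45],[-100,-125,0],[40,-125,0],[-63,125,230],[-63,-125,230],[-52-18.6,0,107.2]])/1e3
U=np.array([[191.7,223.3],[218.3,278.3],[219.3,296.7],[284,288],[202.7,142],[239.5,185],[217,220]])
best=min((least_squares(lambda p:(proj("side",c2w(p,X))-U)[:6].ravel(),[.5,-.05,a],loss="soft_l1") for a in np.arange(-3,3.2,.7)),key=lambda r:r.cost)
p=best.x;print(p,best.cost);print(np.round(proj("side",c2w(p,X))-U,1))
Y=[[-52,0,85]]+[[-70.6,y,107.2] for y in range(-40,60,10)]
print(np.round(proj("side",c2w(p,np.array(Y)/1e3)),1))
for n,uv in(("tin",(206,316.5)),("roll",(167.2,247.3)),("yel",(269,316))):print(n,ray("side",uv,0))
for uv in((240.8,148.1),(257.5,167.6)):print(ray("side",uv,.238))
E
```

```text
[ 0.53184459  0.19023961 -0.04152973] 10.715620044611834
[[-1.  -2.8]
 [ 0.5 -0.2]
 [-0.3  0.9]
 [ 1.  -4.1]
 [ 1.   3.6]
 [-1.5  0.8]
 [-1.2 -1.8]]
[[224.3 226.2]
 [221.  226.7]
 [219.7 224.5]
 [218.4 222.4]
 [217.1 220.3]
 [215.8 218.2]
 [214.6 216.2]
 [213.4 214.2]
 [212.2 212.3]
 [211.  210.4]
 [209.9 208.5]]
tin [0.38767919 0.02594128 0.        ]
roll [0.37148203 0.29046592 0.        ]
yel [ 0.49531803 -0.01374434  0.        ]
[0.53796634 0.24928578 0.238     ]
[0.52370275 0.122561   0.238     ]
```

Request:
play_rows([
  [5,-28,-40,2.5,0],
  [5,-28,-40,2.5,0],
  [5,-28,-40,2.5,0],
  [5,-28,-40,2.5,0],
  [5,-28,-40,2.5,0],
  [5,-28,-40,2.5,0],
  [5,-28,-40,2.5,0],
  [5,-28,-40,2.5,0],
], squeeze=20)

```text
t: 1.9
tool_pos: [0.2054, -0.3893, 0.7267]
tcp_rot: [0.0, 1.0, -0.017, 0.0]
ft_force: [0.8, -0.1, -0.1]
grip_width: 0.0362
grip_force: 0.0
```

Request:
play_rows([
  [25,-43,0,0,0],
  [25,-43,0,0,0],
  [25,-43,0,0,0],
  [25,-43,0,0,0],
  [25,-43,0,0,0],
  [25,-43,0,0,0],
  [25,-43,0,0,0],
  [25,-43,0,0,0],
])

```text
t: 2.7
tool_pos: [0.4165, -0.0512, 0.7252]
tcp_rot: [0.0, 1.0, -0.015, 0.001]
ft_force: [0.3, -1.2, 0.7]
grip_width: 0.0003
grip_force: 0.0
```

Request:
play_rows([
  [0,0,-50,0,0],
  [0,0,-50,0,0],
  [0,0,-50,0,0],
  [0,0,-50,0,0],
  [0,0,-50,0,0],
  [0,0,-50,0,0],
  [0,0,-50,0,0],
  [0,0,-50,0,0],
])

```text
t: 3.5
tool_pos: [0.4102, -0.0525, 1.0942]
tcp_rot: [0.001, 1.0, -0.016, 0.007]
ft_force: [0.8, 0.2, 2.5]
grip_width: 0.0
grip_force: 0.0
```

Request:
play_rows([
  [0,0,-50,0,0],
  [0,0,-50,0,0],
  [0,0,-50,0,0],
  [0,0,-50,0,0],
])

```text
t: 3.9
tool_pos: [0.3536, -0.0398, 1.1346]
tcp_rot: [0.019, 0.996, -0.015, 0.083]
ft_force: [-0.8, -0.5, 0.5]
grip_width: 0.0008
grip_force: 0.0
```

```bash
python3 -c "
from h import *
s=status.state();print(np.round(s['qpos'],3),np.round(s['tool_pos'],3),np.round(s['tcp_rot'],3))"
```

```text
[-0.264  0.265  0.025  0.008  2.681  1.345] [ 0.354 -0.04   1.135] [ 0.019  0.996 -0.015  0.083]
```

Request:
play_rows([
  [0,-25,-40,0,0],
  [0,-25,-40,0,0],
  [0,-25,-40,0,0],
  [0,-15,-40,0,0],
])

```text
t: 4.3
tool_pos: [0.2847, 0.0548, 1.1574]
tcp_rot: [0.021, 0.992, -0.015, 0.12]
ft_force: [0.3, 0.9, 0.5]
grip_width: 0.0001
grip_force: 0.0
```

```bash
cat >> h.py <<'E'
from scipy.spatial.transform import Rotation as Ro
def show():
    s=status.state();q=np.array(s['tcp_rot']);R=Ro.from_quat(q[[1,2,3,0]]).as_matrix();z=R[:,2]
    print(np.round(s['t'],2),np.round(s['qpos'],3),np.round(s['tool_pos'],3));print(np.round(R,3).tolist(),"tilt",np.degrees(np.arccos(-z[2])),"az",np.degrees(np.arctan2(z[1],z[0])))
    return s,R
E
python3 -c "
from h import *
show()"
```

```text
4.3 [ 0.022  0.194  0.025 -0.115  2.681  1.513] [0.285 0.055 1.157]
[[0.971, -0.034, 0.238], [-0.024, -0.999, -0.046], [0.239, 0.039, -0.97]] tilt 14.012681768167035 az -10.919287353634857
```

Request:
play_rows([
  [0,0,-50,0,0],
  [0,0,-50,0,0],
  [0,0,-50,0,0],
  [0,0,-50,0,0],
  [0,0,-50,0,0],
])

```text
t: 4.8
tool_pos: [0.1803, 0.0578, 1.1827]
tcp_rot: [0.024, 0.984, -0.015, 0.173]
ft_force: [0.3, -0.5, -0.2]
grip_width: 0.0005
grip_force: 0.0
```

```bash
python3 -c "
from h import *
show()"
```

```text
4.8 [ 0.064  0.086  0.025 -0.166  2.68   1.503] [0.18  0.058 1.183]
[[0.939, -0.037, 0.341], [-0.021, -0.998, -0.052], [0.342, 0.042, -0.939]] tilt 20.169621544034495 az -8.636351881477701
```

Request:
play_rows([
  [-20,0,-45,0,0],
  [-20,0,-45,0,0],
  [-20,0,-45,0,0],
  [-20,0,-45,0,0],
  [-20,0,-45,0,0],
  [-20,0,-45,0,0],
  [-20,0,-45,0,0],
  [-20,0,-45,0,0],
])

```text
t: 5.6
tool_pos: [0.0107, 0.0778, 1.1949]
tcp_rot: [0.022, 0.974, -0.008, 0.224]
ft_force: [0.6, -7.8, -0.5]
grip_width: 0.0004
grip_force: 0.0
```

```bash
python3 -c "
from h import *
show()"
```

```text
5.6 [ 1.316  0.013  0.025 -1.347  2.68   1.566] [0.011 0.078 1.195]
[[0.899, -0.026, 0.436], [-0.007, -0.999, -0.046], [0.437, 0.039, -0.899]] tilt 26.03131031907402 az -6.0788135658153095
```

Request:
play_rows([
  [30,5,15,0,0],
  [35,5,15,0,0],
  [35,5,15,0,0],
  [35,5,15,0,0],
  [35,5,15,0,0],
  [35,5,15,0,0],
])

```text
t: 6.2
tool_pos: [0.1252, 0.0679, 1.1932]
tcp_rot: [0.024, 0.974, -0.01, 0.225]
ft_force: [0.1, 1.1, 0.3]
grip_width: 0.0005
grip_force: 0.0
```

```bash
python3 -c "
from h import *
show()"
```

```text
6.2 [ 0.223  0.035  0.025 -0.304  2.628  1.515] [0.125 0.068 1.193]
[[0.898, -0.031, 0.438], [-0.009, -0.999, -0.052], [0.439, 0.042, -0.897]] tilt 26.181088191650197 az -6.733060333233114
```

Request:
play_rows([
  [0,20,0,0,0],
  [0,18,0,0,0],
  [-25,0,-40,0,0],
  [-25,0,-40,0,0],
])

```text
t: 6.6
tool_pos: [0.0702, 0.0446, 1.1978]
tcp_rot: [0.031, 0.972, -0.027, 0.231]
ft_force: [-1.0, 0.5, 0.5]
grip_width: 0.0004
grip_force: 0.0
```

```bash
python3 -c "
from h import *
show()"
```

```text
6.6 [-0.073 -0.035  0.025 -0.088  2.681  1.464] [0.07  0.045 1.198]
[[0.892, -0.066, 0.448], [-0.038, -0.997, -0.072], [0.451, 0.047, -0.891]] tilt 26.958998574631952 az -9.131334594367997
```

Request:
play_rows([
  [-25,-2,-40,0,0],
  [-25,-2,-40,0,0],
  [-25,-2,-40,0,0],
  [-25,-2,-40,0,0],
  [-25,0,-40,0,0],
  [-25,0,-40,0,0],
])

```text
t: 7.2
tool_pos: [0.0167, 0.0534, 1.1969]
tcp_rot: [0.02, 0.974, -0.011, 0.227]
ft_force: [0.0, 0.6, -0.8]
grip_width: 0.0005
grip_force: 0.0
```

```bash
python3 -c "
from h import *
show()"
```

```text
7.2 [ 1.046 -0.021  0.025 -1.137  2.68   1.502] [0.017 0.053 1.197]
[[0.897, -0.03, 0.441], [-0.012, -0.999, -0.044], [0.442, 0.034, -0.896]] tilt 26.33195780608867 az -5.700232065400159
```

Request:
play_rows([
  [11,-2,30,0,0],
  [11,-2,30,0,0],
  [11,-2,30,0,0],
  [11,-2,30,0,0],
  [-7,-13,40,0,0],
  [-7,-13,40,0,0],
  [-7,-13,40,0,0],
  [-7,-13,40,0,0],
])

```text
t: 8.0
tool_pos: [0.1134, 0.0924, 1.005]
tcp_rot: [0.038, 0.971, -0.007, 0.237]
ft_force: [0.9, 0.4, 0.4]
grip_width: 0.0007
grip_force: 0.0
```

```bash
python3 -c "
from h import *
show()"
```

```text
8.0 [ 0.524 -0.595  1.153 -0.366  2.164  1.838] [0.113 0.092 1.005]
[[0.887, -0.032, 0.46], [0.004, -0.997, -0.077], [0.461, 0.07, -0.885]] tilt 27.79403008488009 az -9.51702440377378
```

Request:
play_rows([
  [-6,-14,40,0,0],
  [-6,-14,40,0,0],
  [-6,-14,40,0,0],
  [-6,-14,40,0,0],
  [-6,-14,40,0,0],
  [-6,-14,40,0,0],
  [-6,-14,40,0,0],
  [-6,-14,40,0,0],
])

```text
t: 8.8
tool_pos: [0.2213, 0.1797, 0.6921]
tcp_rot: [0.038, 0.971, -0.006, 0.237]
ft_force: [0.9, 0.1, 0.3]
grip_width: 0.0003
grip_force: 0.0
```

Request:
play_rows([
  [-6,-14,40,0,0],
  [-6,-14,40,0,0],
  [-6,-14,40,0,0],
  [-6,-14,40,0,0],
  [0,0,0,0,0],
])

```text
t: 9.3
tool_pos: [0.2755, 0.2236, 0.5295]
tcp_rot: [0.042, 0.972, -0.005, 0.231]
ft_force: [-0.6, -0.4, -0.0]
grip_width: 0.0004
grip_force: 0.0
```

```bash
python3 - <<'E'
from h import *
import cv2
show()
for c in("side","top"):
    im=cams.snapshot(c);cv2.imwrite(f"pics/{c}1.png",im[...,::-1])
for n in("bolt_knob","catch_knob","catch_pivot","deck","shelf_edge"):
  for c in("top","side"):
    print(c,n,[(round(d["score"],2),np.round(np.array(d["position"])*[512,384],1).tolist()) for d in spotter.tip_of(c,n)[:2]])
a=cv2.imread("pics/side1.png")[125:325,150:300];b=cv2.imread("pics/top1.png")
cv2.imwrite("pics/both1.png",np.hstack([cv2.resize(a,(288,384),interpolation=2),b]))
E
```

```text
9.3 [ 0.626 -0.697  2.117 -0.342  1.392  2.211] [0.275 0.224 0.53 ]
[[0.893, -0.028, 0.449], [0.01, -0.997, -0.083], [0.45, 0.079, -0.89]] tilt 27.154468358192 az -10.466977798517647
top bolt_knob [(0.5, [225.3, 222.2])]
side bolt_knob [(0.5, [260.7, 166.2]), (0.45, [213.8, 220.6])]
top catch_knob [(0.66, [194.7, 209.4])]
side catch_knob [(0.5, [206.0, 208.6])]
top catch_pivot [(0.62, [180.4, 208.7])]
side catch_pivot [(0.58, [199.9, 208.2])]
top deck [(0.63, [221.2, 216.3])]
side deck [(0.71, [222.5, 227.0])]
top shelf_edge [(0.88, [219.2, 181.1]), (0.62, [195.3, 206.5])]
side shelf_edge [(0.84, [219.3, 164.2]), (0.39, [208.9, 315.0])]
```

View pics/both1.png

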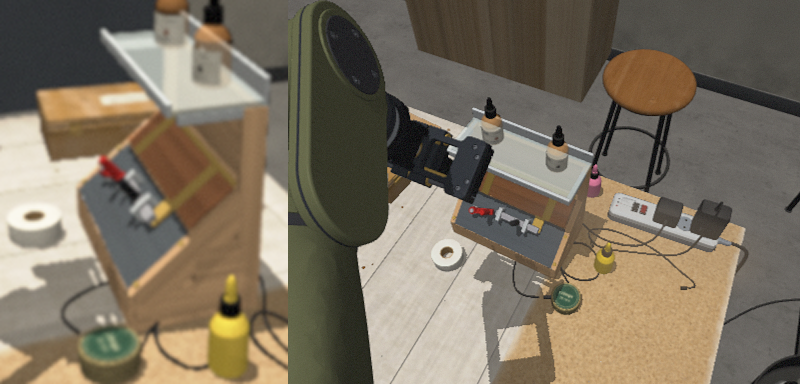

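```bash
python3 - <<'E'
from h import *
import cv2
SE=[-63,0,230];DK=[-52,0,85];FL=[-100,125,45];FR=[-100,-125,45]
obs=[("side",FL,(191.7,223.3)),("side",FR,(218.3,278.3)),("side",[-100,-125,0],(219.3,296.7)),("top",FL,(165,228)),("top",FR,(264,274)),("top",SE,(219.2,181.1)),("side",SE,(219.3,164.2)),("top",DK,(221.2,216.3)),("side",DK,(223,228))]
f=lambda p:np.ravel([proj(c,c2w(p,np.array(X)/1e3))[0]-u for c,X,u in obs])
r=least_squares(f,[.53,.19,-.04],loss="soft_l1");p=r.x;print("case",p,np.round(f(p).reshape(-1,2),1).tolist())
M={c:P[c]["mtx"]@np.linalg.inv(P[c]["extrinsics"])[:3] for c in P}
for n,a,b in(("bolt",(225.3,222.2),(215,220.3)),("catch",(194.7,209.4),(206.1,209)),("pivot",(180.4,208.7),(199.9,208.2)),("deck",(221.2,216.3),(223,228)),("shelf",(219.2,181.1),(219.3,164.2))):
    X=cv2.triangulatePoints(M["top"],M["side"],np.array(a),np.array(b)).ravel();X=X[:3]/X[3]
    c=c2w([0,0,-p[2]],X-[p[0],p[1],0])[0]*1e3;d=c-[-100,0,45];t=np.radians(40)
    print(n,X.round(4),"case",c.round(1),"s,y,h",np.round([d[0]*np.cos(t)+d[2]*np.sin(t),c[1],-d[0]*np.sin(t)+d[2]*np.cos(t)],1))
E
```

```text
case [ 0.52920694  0.18505576 -0.04472654] [[-1.4, -1.8], [-0.3, 1.6], [-1.0, 2.7], [-1.0, -6.9], [5.1, -2.8], [-0.5, -1.8], [-1.1, -0.2], [4.1, 1.2], [0.9, -0.5]]
bolt [0.4532 0.1738 0.1129] case [-75.4 -14.6 112.9] s,y,h [ 62.4 -14.6  36.2]
catch [0.4558 0.2447 0.1069] case [-76.   56.3 106.9] s,y,h [58.2 56.3 32. ]
pivot [0.4505 0.2764 0.0957] case [-82.8  87.7  95.7] s,y,h [45.8 87.7 27.8]
deck [0.1931 0.0372 0.5416] case [-329.1 -162.7  541.6] s,y,h [ 143.7 -162.7  527.7]
shelf [0.466  0.1859 0.229 ] case [-63.2  -2.  229. ] s,y,h [146.5  -2.  117.3]
```

Request:
play_rows([
  [-2,-15,40,0,0],
  [-2,-15,40,0,0],
  [-3,-16,40,0,0],
  [-3,-16,43,0,0],
  [0,0,0,0,0],
  [0,0,0,0,0],
])

```text
t: 10.5
tool_pos: [0.3423, 0.2722, 0.3806]
tcp_rot: [0.04, 0.971, -0.005, 0.234]
ft_force: [-0.2, 0.6, 0.4]
grip_width: 0.0006
grip_force: 0.0
```

```bash
python3 - <<'E'
from h import *
import cv2
s,R=show()
tip=s["tool_pos"]+.19*R[:,2];print("tip",tip)
d=np.array([.387,.263,.2857])-s["tool_pos"];print("tool d",(R.T@d*1e3).round(1))
for c in("side","top"):
    im=cams.snapshot(c)[...,::-1].copy()
    u=proj(c,tip)[0];cv2.circle(im,tuple(int(v) for v in u),2,(255,0,255),-1)
    u=proj(c,np.array([.455,.243,.107]))[0];cv2.circle(im,tuple(int(v) for v in u),1,(0,255,0),-1)
    u=proj(c,np.array([.453,.174,.109]))[0];cv2.circle(im,tuple(int(v) for v in u),1,(255,255,0),-1)
    a=im[130:290,130:290];cv2.imwrite(f"pics/{c}2.png",a)
cv2.imwrite("pics/both2.png",cv2.resize(np.hstack([cv2.imread(f"pics/{c}2.png") for c in("side","top")]),(800,400),interpolation=2))
E
```

```text
10.5 [ 0.626 -0.43   2.2   -0.39   1.057  2.348] [0.342 0.272 0.381]
[[0.89, -0.029, 0.454], [0.008, -0.997, -0.08], [0.455, 0.075, -0.887]] tilt 27.477111219576855 az -9.933077406903582
tip [0.42861203 0.25703021 0.21205422]
tool d [ -3.5   0.7 105.3]
```

View pics/both2.png

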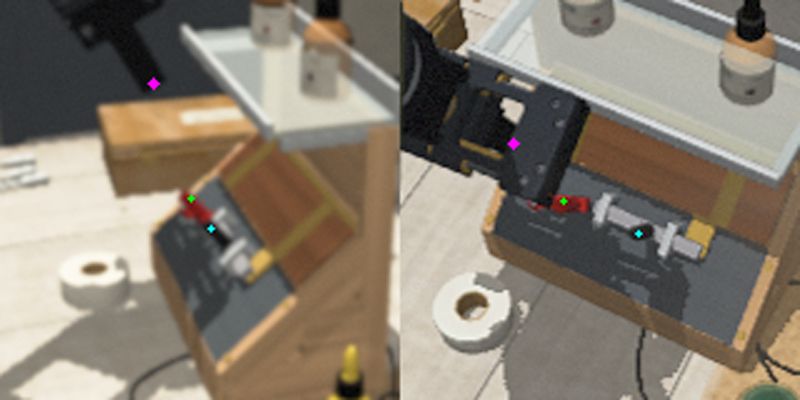

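Request:
play_rows([
  [0,0,30,0,0],
  [0,0,30,0,0],
  [-1,0,20,0,0],
  [-1,0,15,0,0],
  [-1,0,10,0,0],
  [0,0,0,0,0],
])

```text
t: 11.2
tool_pos: [0.3877, 0.2639, 0.2876]
tcp_rot: [0.039, 0.971, -0.006, 0.236]
ft_force: [0.3, -0.0, -0.0]
grip_width: 0.0006
grip_force: 0.0
```

```bash
python3 - <<'E'
from h import *
import cv2
s,R=show()
tip=s["tool_pos"]+.19*R[:,2];print("tip",tip,s["ft_force"])
for c in("side","top"):
    im=cams.snapshot(c)[...,::-1].copy()
    u=proj(c,tip)[0];print(u)
    cv2.imwrite(f"pics/{c}3.png",im[150:270,150:270])
cv2.imwrite("pics/both3.png",cv2.resize(np.hstack([cv2.imread(f"pics/{c}3.png") for c in("side","top")]),(800,400),interpolation=2))
E
```

```text
11.2 [ 0.55  -0.251  2.232 -0.425  0.832  2.369] [0.388 0.264 0.288]
[[0.889, -0.03, 0.457], [0.007, -0.997, -0.078], [0.458, 0.072, -0.886]] tilt 27.620742047908443 az -9.65564334231521
tip [0.47454252 0.24908356 0.11925963] [ 0.27051872 -0.00260613 -0.01824182]
[213.80008721 201.80333436]
[196.58041413 198.5434697 ]
```

View pics/both3.png

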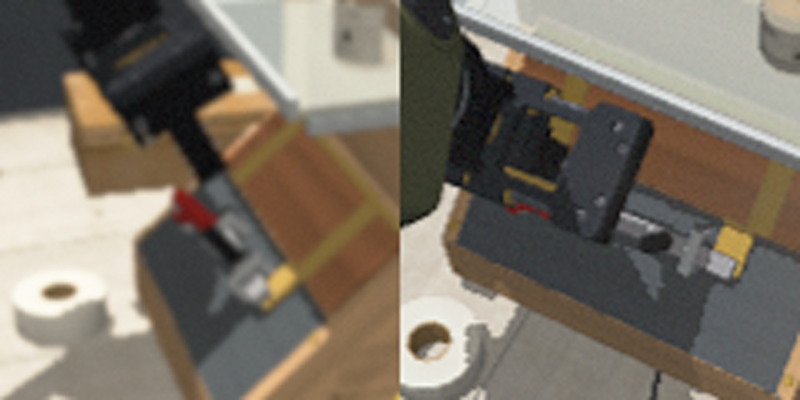

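Request:
play_rows([
  [-5,0,2,0,0],
  [-5,-0.5,1.3,0,0],
  [-5,-0.5,1.1,0,0],
  [-5,-1,1.1,0,0],
  [-5,-1,1.1,0,0],
  [-5,-1.5,1.1,0,0],
  [-5,-1.5,1.1,0,0],
  [-5,-1.5,1.1,0,0],
])

```text
t: 12.1
tool_pos: [0.3561, 0.2704, 0.2585]
tcp_rot: [0.039, 0.971, -0.006, 0.235]
ft_force: [1.0, -0.1, 0.0]
grip_width: 0.0006
grip_force: 0.0
```

Request:
play_rows([
  [-4,-1.5,0.9,0,0],
  [-4,-1.5,0.9,0,0],
  [0,0,0,0,0],
])

```text
t: 12.4
tool_pos: [0.3499, 0.2732, 0.2531]
tcp_rot: [0.039, 0.971, -0.005, 0.235]
ft_force: [-0.3, -1.0, 0.3]
grip_width: 0.0008
grip_force: 0.0
```

```bash
python3 - <<'E'
from h import *
import cv2
s,R=show()
tip=s["tool_pos"]+.19*R[:,2];print("tip",tip,s["ft_force"])
for c in("side","top"):
    im=cams.snapshot(c)[...,::-1].copy()
    cv2.imwrite(f"pics/{c}4.png",im[150:270,150:270])
cv2.imwrite("pics/both4.png",cv2.resize(np.hstack([cv2.imread(f"pics/{c}4.png") for c in("side","top")]),(800,400),interpolation=2))
E
```

```text
12.4 [ 0.617 -0.26   2.304 -0.472  0.804  2.48 ] [0.35  0.273 0.253]
[[0.89, -0.029, 0.455], [0.008, -0.997, -0.078], [0.456, 0.073, -0.887]] tilt 27.51860304757337 az -9.767971679400368
tip [0.43644704 0.25829476 0.08454793] [-0.25250488 -0.97148622  0.31375096]
```

View pics/both4.png

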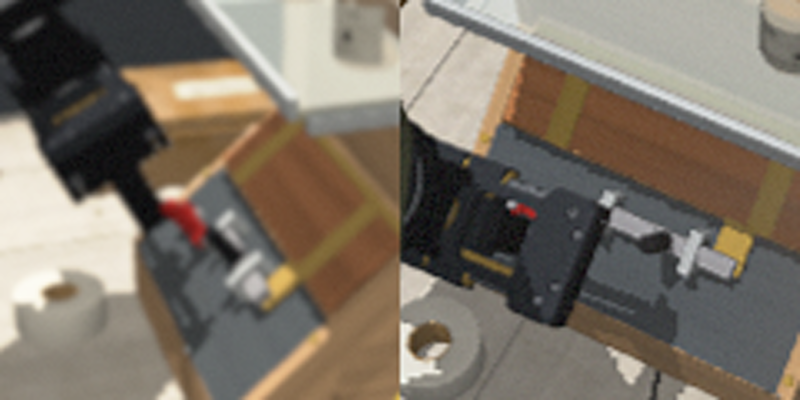

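Request:
play_rows([
  [5,0,-10,0,0],
  [0,0,-35,0,0],
  [0,0,-40,0,0],
  [0,0,0,0,0],
])

```text
t: 12.9
tool_pos: [0.3164, 0.2811, 0.3383]
tcp_rot: [0.035, 0.97, -0.006, 0.24]
ft_force: [0.5, -0.5, 0.5]
grip_width: 0.0007
grip_force: 0.0
```

```bash
python3 - <<'E'
from h import *
import cv2
s,R=show()
for c in("side","top"):
    im=cams.snapshot(c)[...,::-1].copy()
    print([(round(d["score"],2),np.round(np.array(d["position"])*[512,384],1).tolist()) for d in spotter.tip_of(c,"catch_knob")[:2]])
    cv2.imwrite(f"pics/{c}5.png",im[150:270,150:270])
cv2.imwrite("pics/both5.png",cv2.resize(np.hstack([cv2.imread(f"pics/{c}5.png") for c in("side","top")]),(800,400),interpolation=2))
E
```

```text
12.9 [ 0.684 -0.43   2.273 -0.427  0.998  2.446] [0.316 0.281 0.338]
[[0.885, -0.028, 0.465], [0.005, -0.997, -0.071], [0.465, 0.065, -0.883]] tilt 28.030994819941604 az -8.641672565459382
[(0.48, [202.8, 213.9])]
[(0.48, [194.3, 211.6])]
```

View pics/both5.png

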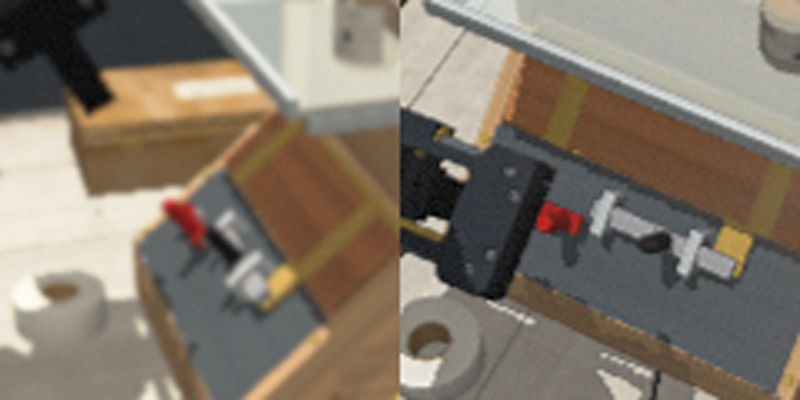

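```bash
cat >> h.py <<'E'
t40=np.radians(40)
def shy(p,s,y,h):  # case slope coords mm -> world
    return c2w(p,np.array([-100+s*np.cos(t40)-h*np.sin(t40),y,45+s*np.sin(t40)+h*np.cos(t40)])/1e3)[0]
E
python3 - <<'E'
from h import *
import cv2
p=[.5292,.190,-.0436]
for c in("side","top"):
  for k in(0,5):
    im=cv2.imread(f"pics/{c}{k}.png")
    if k==0: im=cv2.imread(f"pics/{c}{'0' if c=='side' else '1'}.png")[150:270,150:270]
    b,g,r=[im[...,i].astype(int) for i in range(3)]
    m=(r>90)&(g<.45*r)&(b<.45*r);m[:40]=0
    ys,xs=np.nonzero(m);keep=(xs>5)&(xs<100)
    print(c,k,len(xs),"cen",xs[keep].mean()+150,ys[keep].mean()+150,"x",xs[keep].min()+150,xs[keep].max()+150,"y",ys[keep].min()+150,ys[keep].max()+150)
  for a in(0,.3,.6,.9,1.2):
    f=np.radians(21)-a
    pts=[shy(p,46.6+L*np.sin(f),80-L*np.cos(f),h) for L,h in((0,14),(34,14),(34,44),(45,14))]
    print(" ",a,np.round(proj(c,np.array(pts)),1).tolist())
E
```

```text
side 0 71 cen 207.6056338028169 213.2394366197183 x 203 213 y 207 218
side 5 72 cen 205.63888888888889 215.63888888888889 x 200 211 y 211 222
  0 [[204.6, 211.9], [212.0, 214.1], [203.3, 205.9], [214.5, 214.9]]
  0.3 [[204.6, 211.9], [209.0, 217.6], [200.2, 209.4], [210.5, 219.5]]
  0.6 [[204.6, 211.9], [205.6, 220.5], [196.8, 212.4], [205.9, 223.4]]
  0.9 [[204.6, 211.9], [202.1, 222.6], [193.3, 214.5], [201.3, 226.2]]
  1.2 [[204.6, 211.9], [198.9, 223.7], [190.0, 215.7], [197.0, 227.6]]
top 0 114 cen 193.75438596491227 210.55263157894737 x 181 204 y 207 214
top 5 82 cen 196.7560975609756 215.2317073170732 x 191 204 y 211 219
  0 [[184.4, 209.0], [199.6, 209.6], [193.4, 210.6], [204.5, 209.8]]
  0.3 [[184.4, 209.0], [198.8, 214.5], [192.7, 215.7], [203.6, 216.3]]
  0.6 [[184.4, 209.0], [196.8, 218.8], [190.6, 220.2], [200.8, 222.0]]
  0.9 [[184.4, 209.0], [193.6, 222.3], [187.4, 223.7], [196.7, 226.6]]
  1.2 [[184.4, 209.0], [189.7, 224.5], [183.3, 226.1], [191.4, 229.6]]
```

```bash
python3 - <<'E'
from h import *
p=[.5292,.190,-.0436]
print(shy(p,58.8,48.3,29))
s,R=show()
tip=s["tool_pos"]+.19*R[:,2]
g=shy(p,72,45,23);print(tip,g,"d",(R.T@(g-tip)*1e3).round(1))
e=shy(p,34,45,23);print("slope 38mm",(R.T@(e-g)*1e3).round(1))
E
```

```text
[0.45777773 0.24146193 0.1050112 ]
13.1 [ 0.681 -0.422  2.28  -0.427  0.997  2.446] [0.316 0.28  0.331]
[[0.89, -0.029, 0.455], [0.007, -0.997, -0.079], [0.456, 0.073, -0.887]] tilt 27.52779317736739 az -9.78110317099771
[0.40256995 0.26469577 0.16244324] [0.47158913 0.23755623 0.10889973] d [36.8 21.1 81. ]
slope 38mm [-37.   -2.2   8.3]
```

Request:
play_rows([
  [18,11,0,0,0],
  [19,10,10,0,0],
  [0,0,30,0,0],
  [0,0,25,0,0],
  [0,0,16,0,0],
  [0,0,0,0,0],
])

```text
t: 13.7
tool_pos: [0.3849, 0.2516, 0.2738]
tcp_rot: [0.041, 0.972, -0.006, 0.231]
ft_force: [-0.2, -0.1, 0.1]
grip_width: 0.0004
grip_force: 0.0
```

```bash
python3 - <<'E'
from h import *
p=[.5292,.190,-.0436]
s,R=show()
tip=s["tool_pos"]+.19*R[:,2]
g=shy(p,72,45,23);print(tip,g,"d",(R.T@(g-tip)*1e3).round(1),s["ft_force"])
E
```

```text
13.7 [ 0.528 -0.256  2.261 -0.423  0.812  2.355] [0.385 0.252 0.274]
[[0.893, -0.031, 0.449], [0.007, -0.997, -0.083], [0.45, 0.077, -0.889]] tilt 27.190028110632117 az -10.42274998932544
[0.47033124 0.23590118 0.10478528] [0.47158913 0.23755623 0.10889973] d [ 3.  -1.4 -3.2] [-0.16309196 -0.09469101  0.10981872]
```

Request:
play_rows([
  [-4.5,-0.5,0.9,0,0],
  [-4.5,-0.3,0.9,0,0],
  [-4.5,-0.5,0.9,0,0],
  [-4.5,-1,1,0,0],
  [-4.5,-1.5,1,0,0],
  [-4.5,-2,1,0,0],
  [-4.5,-2.5,1,0,0],
  [-4.5,-3,1,0,0],
])

```text
t: 14.5
tool_pos: [0.3571, 0.2638, 0.2543]
tcp_rot: [0.038, 0.971, -0.006, 0.236]
ft_force: [1.1, 1.4, 4.0]
grip_width: 0.0006
grip_force: 1.8
```

```bash
cat >> h.py <<'E'
def red(tag):
    import cv2
    for c in("side","top"):
        im=cams.snapshot(c)[...,::-1].copy();cv2.imwrite(f"pics/{c}{tag}.png",im);im=im[150:270,150:270]
        b,g,r=[im[...,i].astype(int) for i in range(3)]
        m=(r>90)&(g<.45*r)&(b<.45*r);m[:40]=0
        ys,xs=np.nonzero(m);k=xs<100;xs=xs[k]+150;ys=ys[k]+150
        print(c,len(xs),*( (xs.mean().round(1),ys.mean().round(1),xs.min(),xs.max(),ys.min(),ys.max()) if len(xs) else ()))
E
python3 - <<'E'
from h import *
s,R=show()
print(s["tool_pos"]+.19*R[:,2],s["ft_force"]);red(6)
E
```

```text
14.5 [ 0.588 -0.265  2.305 -0.463  0.792  2.447] [0.357 0.264 0.254]
[[0.889, -0.029, 0.458], [0.007, -0.997, -0.077], [0.459, 0.071, -0.886]] tilt 27.647719550155646 az -9.495017095507844
[0.44409927 0.24923753 0.08597309] [1.11647591 1.43749601 4.04298246]
side 101 197.8 222.2 190 206 212 229
top 6 186.2 225.7 184 189 225 226
```

Request:
play_rows([
  [-4,-2,0.7,0,0],
  [-3,-2,0.5,0,0],
  [0,0,0,0,0],
  [0,0,-10,0,0],
  [3,0,-30,0,0],
  [0,0,-30,0,0],
  [0,0,0,0,0],
])

```text
t: 15.3
tool_pos: [0.322, 0.2732, 0.3158]
tcp_rot: [0.037, 0.971, -0.006, 0.237]
ft_force: [0.6, 0.9, 2.0]
grip_width: 0.0004
grip_force: 0.0
```

```bash
python3 - <<'E'
from h import *
p=[.5292,.190,-.0436]
s,R=show();tip=s["tool_pos"]+.19*R[:,2];print(tip);red(7)
for c in("side","top"):
  print([(round(d["score"],2),np.round(np.array(d["position"])*[512,384],1).tolist()) for d in spotter.tip_of(c,"bolt_knob")[:2]])
  for a in(1.1,1.3,1.5):
    f=np.radians(21)-a
    print(" ",a,np.round(proj(c,np.array([shy(p,46.6+L*np.sin(f),80-L*np.cos(f),h) for L,h in((34,14),(34,44),(45,14))])),1).tolist())
  print(proj(c,np.array([shy(p,62.7,y,29) for y in(-25,-20,-15)])).round(1).tolist())
g=shy(p,60,-17-26,25);print("d to bolt start",(R.T@(g-tip)*1e3).round(1),"unit left 10",(R.T@(shy(p,60,10,25)-shy(p,60,0,25))*1e3).round(2))
E
```

```text
15.3 [ 0.659 -0.408  2.297 -0.431  0.954  2.441] [0.322 0.273 0.316]
[[0.888, -0.029, 0.459], [0.006, -0.997, -0.075], [0.46, 0.069, -0.885]] tilt 27.74188605285059 az -9.23347516007912
[0.40925379 0.25903646 0.1476093 ]
side 106 197.9 221.0 188 206 211 229
top 0
[(0.72, [213.2, 217.8])]
  1.1 [[199.9, 223.4], [191.1, 215.5], [198.3, 227.3]]
  1.3 [[197.9, 223.8], [189.1, 215.9], [195.7, 227.8]]
  1.5 [[196.2, 223.7], [187.4, 215.8], [193.4, 227.6]]
[[217.8, 223.5], [217.2, 222.5], [216.5, 221.4]]
[]
  1.1 [[191.1, 223.9], [184.7, 225.4], [193.2, 228.8]]
  1.3 [[188.2, 225.0], [181.8, 226.5], [189.5, 230.2]]
  1.5 [[185.3, 225.4], [178.8, 226.9], [185.6, 230.7]]
[[229.1, 222.8], [226.8, 221.8], [224.6, 220.8]]
d to bolt start [ 21.3 104.1  69.9] unit left 10 [ 0.45 -9.97 -0.55]
```

Request:
play_rows([
  [7,35,0,0,0],
  [7,35,0,0,0],
  [7,34,0,0,0],
  [0,0,20,0,0],
  [0,0,20,0,0],
  [0,0,0,0,0],
])

```text
t: 16.1
tool_pos: [0.3556, 0.1647, 0.2903]
tcp_rot: [0.041, 0.972, -0.006, 0.231]
ft_force: [-1.0, 0.4, -0.3]
grip_width: 0.0002
grip_force: 0.0
```

```bash
python3 - <<'E'
from h import *
import cv2
p=[.5292,.190,-.0436]
s,R=show();tip=s["tool_pos"]+.19*R[:,2];red(8)
g=shy(p,60,-43,25);print("d to bolt start",(R.T@(g-tip)*1e3).round(1))
cv2.imwrite("pics/both8.png",cv2.resize(np.hstack([cv2.imread(f"pics/{c}8.png")[150:270,150:270] for c in("side","top")]),(800,400),interpolation=2))
E
```

```text
16.1 [ 0.358 -0.495  2.398 -0.317  0.849  2.105] [0.356 0.165 0.29 ]
[[0.893, -0.031, 0.449], [0.006, -0.997, -0.082], [0.45, 0.076, -0.89]] tilt 27.12950618636476 az -10.330262968400646
side 88 196.0 222.2 187 202 217 229
top 0
d to bolt start [ 6.4 -2.8 23.7]
```

View pics/both8.png

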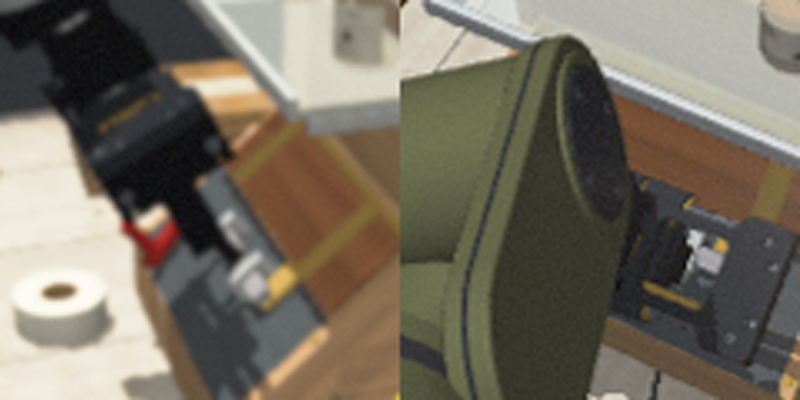

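Request:
play_rows([
  [3,0,10,0,0],
  [3,0,8,0,0],
  [0,0,6,0,0],
  [0,0,0,0,0],
])

```text
t: 16.6
tool_pos: [0.3726, 0.164, 0.2749]
tcp_rot: [0.039, 0.971, -0.006, 0.234]
ft_force: [-0.4, 0.2, -0.0]
grip_width: 0.0008
grip_force: 0.0
```

```bash
python3 - <<'E'
from h import *
p=[.5292,.190,-.0436]
s,R=show();tip=s["tool_pos"]+.19*R[:,2]
g=shy(p,60,-43,25);print("d to bolt start",(R.T@(g-tip)*1e3).round(1),s["ft_force"])
E
```

```text
16.6 [ 0.34  -0.427  2.383 -0.324  0.787  2.105] [0.373 0.164 0.275]
[[0.89, -0.029, 0.454], [0.008, -0.997, -0.079], [0.455, 0.074, -0.887]] tilt 27.453759195770434 az -9.829841017899577
d to bolt start [-3.  -1.2  2.4] [-0.42183612  0.16927536 -0.04426447]
```

Request:
play_rows([
  [-1,-4,1,0,0],
  [0.2,-4.5,0,0,0],
  [0.2,-4.5,-0.2,0,0],
  [0.2,-4.5,-0.2,0,0],
  [0.2,-4.5,-0.2,0,0],
  [0.2,-4.5,-0.2,0,0],
  [0.2,-4.5,-0.2,0,0],
  [0.2,-4,-0.2,0,0],
])

```text
t: 17.4
tool_pos: [0.3738, 0.1995, 0.2738]
tcp_rot: [0.039, 0.971, -0.006, 0.235]
ft_force: [-1.3, -0.7, 0.6]
grip_width: 0.0005
grip_force: 0.7
```

```bash
python3 - <<'E'
from h import *
p=[.5292,.190,-.0436]
s,R=show();tip=s["tool_pos"]+.19*R[:,2]
g=shy(p,60,-7,25);print("d to end",(R.T@(g-tip)*1e3).round(1),s["ft_force"])
E
```

```text
17.4 [ 0.426 -0.368  2.345 -0.373  0.792  2.222] [0.374 0.2   0.274]
[[0.889, -0.029, 0.456], [0.007, -0.997, -0.078], [0.457, 0.072, -0.886]] tilt 27.57278246630087 az -9.648429635188824
d to end [-2.7 -1.4  1.5] [-1.27811956 -0.71127088  0.64210528]
```

Being pushed; continue gently until the force rises at the stop.

Request:
play_rows([
  [0,-2,0,0,0],
  [0,-1.5,0,0,0],
])

```text
t: 17.6
tool_pos: [0.374, 0.2025, 0.2736]
tcp_rot: [0.04, 0.971, -0.005, 0.235]
ft_force: [-0.9, -6.8, 4.6]
grip_width: 0.0007
grip_force: 3.9
```

Request:
play_rows([
  [0,-1.5,0,0,0],
  [0,-1.5,0,0,0],
])

```text
t: 17.8
tool_pos: [0.3741, 0.2042, 0.2736]
tcp_rot: [0.043, 0.971, -0.005, 0.234]
ft_force: [-5.2, -18.0, 9.2]
grip_width: 0.0006
grip_force: 9.7
```

Request:
play_rows([
  [0,6,0,0,0],
  [0,6,-3,0,0],
  [-1,0,-25,0,0],
  [-2,0,-40,0,0],
  [-2,0,-45,0,0],
  [0,0,-45,0,0],
  [0,0,-45,0,0],
  [0,0,0,0,0],
])

```text
t: 18.6
tool_pos: [0.2753, 0.2097, 0.4595]
tcp_rot: [0.034, 0.97, -0.005, 0.241]
ft_force: [0.5, 0.4, 0.1]
grip_width: 0.0007
grip_force: 0.0
```

```bash
python3 - <<'E'
from h import *
import cv2
s,R=show();print(s["ft_force"]);red(9)
cv2.imwrite("pics/both9.png",cv2.resize(np.hstack([cv2.imread(f"pics/{c}9.png")[120:330,140:300] for c in("side","top")]),(800,525),interpolation=2))
E
```

```text
18.6 [ 0.589 -0.739  2.254 -0.339  1.266  2.215] [0.275 0.21  0.46 ]
[[0.884, -0.027, 0.467], [0.006, -0.998, -0.069], [0.468, 0.064, -0.882]] tilt 28.164128714903597 az -8.425057381797643
[0.46330485 0.38227072 0.14677808]
side 111 197.6 220.8 187 207 211 229
top 0
```

View pics/both9.png

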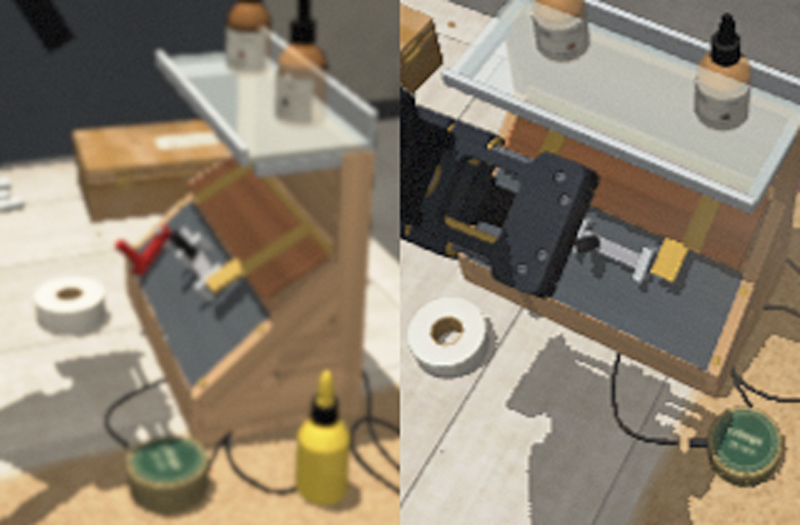

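The pictures show the catch down in a red V. The bolt is fully left, clear of the brass tongue, and the lid is raised. The bottles, tin and label roll haven't moved, and the hand is clear.

```bash
python3 -c "
from station import hand_in
print(hand_in())"
```

```text
the job is handed in; nothing more can be done
None
```

The job is handed in. The last pictures show the catch swung fully down, the bolt pushed left against its stop and the lid ajar, with the bottles, tin and label roll still in place; no verdict came back.

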